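Clamp the cutting board: touch, then half a turn

TASK

Wind the crank of the bench clamp clockwise (seen from above) until the rubber foot just touches the cutting board under it, then give it half a turn more, so that the board is held firmly but not crushed. Leave the board lying where it is and let go of the crank.

Things in the scene. Friction and masses are not known exactly. Their poses are not given: they have to be found in the camera images.
- clamp: Grey steel screw clamp fixed to the table. Origin on the vertical screw axis, 0 to 13 mm above the table (differs from start to start); own +x points from the screw axis to the 42 mm square column (118 mm off, away from the robot), z up. Its arm (34 mm wide) carries the screw over the board. No part of the frame is more than 97 mm above the origin.
- crank_grip (a point): Middle of the crank's red grip: upright round post, 22 mm across, 50 mm tall (24 mm above this point, 26 below), spinning freely on its own pin, 65 mm from the screw axis, about 0.18 m above the table. Goes round clockwise, sinking 16 mm per turn; its circle is clear. Friction 0.18 N m (2.8 N at the grip), up to 0.28 N m when clamped; stays where left.
- crank (a joint): Crank angle, rad, growing clockwise seen from above; the screw goes down 16 mm per turn. At 0 the grip is on the clamp's own -y side of the screw axis, at angle a it is turned clockwise from there by a. Starts between 0 and 1.5; the foot touches the board 0.3 to 1.4 turns later.
- foot_sole (a point): Middle of the sole of the black rubber foot, 52 mm across, on the screw axis under the arm. It does not turn; it sinks 16 mm per turn of the crank until it meets the board, then stays there while its spring is squeezed.
- foot (a joint): How far the foot's spring is squeezed, in m: 0 while the foot hangs free, growing 8 mm per half turn after touching (range 0 to 0.016; stiffness 5000 N/m).
- board: Pale plastic cutting board, 200 x 300 x 12 mm, 0.75 kg, lying loose on the table under the foot. Origin at the centre of its underside, long side along its own y.

How it is judged:
On the way:
1. the foot touches the board (contact force between foot and board above 1 N), for 0.05 s.
At the end, for the whole second after the job is handed in: The crank stands half a turn past first touch, give or take about 55 degrees (foot spring squeezed by 5.5 to 10.5 mm), the foot presses on the board (over 10 N), the crank is at rest, and the board lies still within 25 mm of where it was (value of joint foot between 0.0055 and 0.0105 m and contact force between foot and board above 10 N and distance of board from where it was at the start of the episode below 0.025 m and linear speed of board below 0.01 m/s and not (velocity of joint crank above 0.1 rad/s) and velocity of joint crank above -0.1 rad/s).
It also fails if it takes over 61 s, if anything falls off the work surface, if the arm or the gripper's body presses on something with over 40 N, if the wrist force passes 120 N, or if a joint passes its speed limit or range.

ROBOT

A 6-joint arm with a two-finger parallel gripper is mounted at the origin on a cart in front of the work surface, level with it; the furniture and walls round the work are solid. World frame = base frame: x ahead of the robot, y to its left, z up, the work surface at z = 0. Lengths are in m, angles in rad, forces in N, time in s.
With the tool pointing down it reaches from about 0.25 to 0.725 m from the base axis. Payload 4 kg.
Tool frame: the origin (TCP) lies between the finger pads; the fingertips stand 8 mm ahead of it and the grasp point (between the pads) lies 11 mm behind it; z points along the fingers, y is the direction in which the jaws open and shut (so a half turn about z gives the same grasp; the last joint's range is limited). The gripper opens to 85 mm and grips with 20 to 120 N. Pads are 22 mm wide; open, the fingers measure 114 mm over their backs; the gripper's body (76 mm by 85 mm) begins 54 mm behind the grasp point. The pads swing forward as they close: fully open they stand 13 mm farther back than shut.
Start: joints at [1.148, 0.241, 0.005, 1.335, 0, 1.571], TCP at [0.205, 0.456, 0.239] pointing down, gripper open.
Joint ranges: [-2.72, 2.72], [-1.05, 1.87], [-1.09, 1.28], [-1.99, 2.15], [-1.42, 1.44], [-3.14, 3.14]. Speed limits (rad/s): [2.79, 2.79, 3.14, 3.14, 3.14, 3.14].

INTERFACE

Orientations are given as a unit quaternion [x, y, z, w].
In Python, from workcell import * gives the robot as it stands.
- The arm moves only by the tool send_rows, never from a script. Its argument "increments" is a list that holds one entry, the list of rows, each a list of 6 numbers: the shift along the tool's x, y, z in units of 50 mm (1.0 is 50 mm), then the turn, a rotation vector about the tool's x, y, z in units of 10 degrees (1.0 is 10 degrees). In form: [[[x, y, z, ax, ay, az], ...]]. A call has 1 to 8 rows; each row shifts and turns the commanded pose from where the row before left it, along the tool's axes as they then stand; what a row does not reach is not made up. A row lasts 1/8 s, in which the tool goes at most 62.5 mm and 10.7 degrees, less where a joint would pass 70% of its speed; a pose out of reach is approached as far as the arm can. A call with a number of a shift or a turn outside -1 to 1 is refused whole. A call with a gripper value outside its range is refused whole. "grip" is the closure, from 0 (fully open) to 1 (shut), set as the call begins (left out, the last holds). The fingers move at their own pace and stop on an object; the grip force is fixed at half the most. Time passes only in rows, so rows that do not move let the fingers close. It gives the time, the measured TCP pose, the force and the opening at its end, in the units of the state.
- get_obs(): the state, without advancing time (a new reading comes with each control period).
- camera(name): name is "scene" or "side" or "wrist"; returns a dict with "color" (384x512x3 uint8, red, green, blue), "z_map" (384x512 float32, m along the optical axis (not along the pixel's ray), 0 where there is no reading), "intrinsics" (3x3 intrinsics, pixels), "pose" (4x4, takes a point from camera to world coordinates); the wrist camera has in their place "mount" (4x4, takes a point from camera to tool coordinates, whose origin is the TCP and whose axes are the flange's). Camera axes: x right, y down, z forward; pixel columns grow to the right and rows downward; lengths in m; the calibration is good to about 2 mm. A picture is of the moment at which its call begins: read the wrist's pose just before it.
- job_done(): hands the job in, once; it reports no verdict.
The state is a dict: "clock": time; "joint_pos": joint angles; "joint_vel": joint speeds; "tau": joint torques, N m; "eef_pos": TCP position; "tool_rot": TCP orientation; "ft_force": force on the tool from outside, world axes, zero at the start; "ft_torque": the same for the moment, N m; "grip_width": finger opening in m.
Only numpy, scipy, OpenCV 4.12 (cv2) and the standard library are available. Lean on these libraries where they do the work, as an engineer would, in place of code of your own. Each camera call takes 0.05 s, during which the arm holds its last target.

## Working session

There is one attempt and no reset: what is moved stays moved. The work goes in short steps, Python scripts to look and compute and a tool call to move; the robot and the scene stay as the last step left them, time stands still between calls to the robot, and variables do not carry over. Pictures are saved under pics/ and viewed, and the job is handed in when it is done.

Besides the shell and the picture viewer there is one more tool, called by a JSON object that holds its "method" and its "body". send_rows: Moves the arm, as the interface text tells. Its arguments: {"type":"object","properties":{"increments":{"type":"array"},"grip":{"type":"number"}},"required":["increments"]}

```bash
mkdir -p pics; ls; python3 - <<'E'
from workcell import *
import cv2,numpy as np
o=get_obs();print({k:np.round(v,4).tolist() for k,v in o.items()})
for n in ["scene","side","wrist"]:
    c=camera(n);cv2.imwrite(f"pics/{n}0.png",c["color"][:,:,::-1]);np.savez(f"{n}0.npz",**c)
    print(n,np.round(c["intrinsics"],1).tolist(),np.round(c.get("pose",c.get("mount")),3).tolist())
E
```

```text
pics
{'clock': 0.0, 'joint_pos': [1.148, 0.2414, 0.0037, 1.3352, 0.0, 1.5708], 'joint_vel': [-0.0009, -0.0007, 0.0003, 0.0009, 0.0006, 0.001], 'tau': [0.0008, -37.2317, 25.2409, 0.017, -0.0001, -0.0], 'eef_pos': [0.2049, 0.4554, 0.2384], 'tool_rot': [0.2098, 0.9777, -0.001, -0.0002], 'ft_force': [-0.1718, -0.9512, 0.3105], 'ft_torque': [-0.0303, -0.0063, -0.0055], 'grip_width': 0.0851}
scene [[385.4, 0.0, 256.3], [0.0, 385.4, 190.6], [0.0, 0.0, 1.0]] [[-0.997, 0.066, -0.046, 0.543], [0.081, 0.806, -0.586, 0.495], [-0.001, -0.588, -0.809, 0.803], [0.0, 0.0, 0.0, 1.0]]
side [[441.1, 0.0, 259.6], [0.0, 441.1, 195.9], [0.0, 0.0, 1.0]] [[0.841, -0.266, 0.471, 0.135], [-0.541, -0.399, 0.74, -0.638], [-0.009, -0.877, -0.48, 0.533], [0.0, 0.0, 0.0, 1.0]]
wrist [[326.1, 0.0, 255.3], [0.0, 326.1, 192.9], [0.0, 0.0, 1.0]] [[0.0, -0.963, -0.269, 0.069], [1.0, 0.001, -0.001, -0.0], [0.001, -0.269, 0.963, -0.135], [0.0, 0.0, 0.0, 1.0]]
```

View pics/scene0.png

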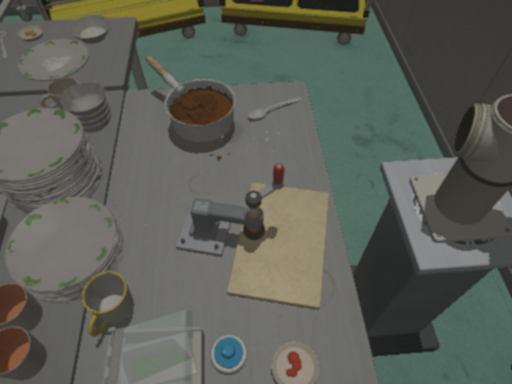

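View pics/side0.png

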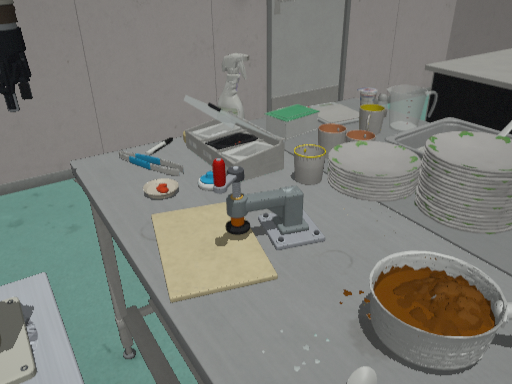

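```bash
cat > h.py <<'E'
import numpy as np,cv2
def cloud(c):
    K=c["intrinsics"];z=c["z_map"];v,u=np.mgrid[:z.shape[0],:z.shape[1]]
    P=np.stack([(u-K[0,2])/K[0,0]*z,(v-K[1,2])/K[1,1]*z,z],-1)
    T=c["pose"];return P@T[:3,:3].T+T[:3,3]
def circ(p):
    A=np.c_[2*p[:,0],2*p[:,1],np.ones(len(p))];s=np.linalg.lstsq(A,(p[:,:2]**2).sum(1),rcond=None)[0]
    return s[:2],np.sqrt(s[2]+s[0]**2+s[1]**2)
E
python3 - <<'E'
from h import *
for n,cx in [("scene",(190,150,340,310)),("side",(140,130,330,300))]:
    c=dict(np.load(n+"0.npz"));P=cloud(c);rgb=c["color"].astype(int)
    im=c["color"][cx[1]:cx[3],cx[0]:cx[2],::-1];cv2.imwrite(f"pics/{n}0c.png",cv2.resize(im,None,fx=4 if n=="side" else 5,fy=3.5 if n=="side" else 3.7,interpolation=cv2.INTER_CUBIC)[:600,:800])
    ok=c["z_map"]>0
    red=(rgb[...,0]>90)&(rgb[...,1]<60)&(rgb[...,2]<60)&ok&(P[...,2]>.12)&(P[...,2]<.26)
    p=P[red];print(n,"red",len(p),p.min(0).round(3),p.max(0).round(3),np.median(p,0).round(3));print(circ(p[p[:,2]<p[:,2].max()-.006]))
    t=p[p[:,2]>p[:,2].max()-.004];print("top",t.mean(0),len(t))
    bd=(rgb[...,0]>150)&(rgb[...,0]-rgb[...,2]>25)&ok&(P[...,2]>.004)&(P[...,2]<.022)&(P[...,0]>.2)&(P[...,0]<.65)
    m=cv2.connectedComponentsWithStats(bd.astype(np.uint8));i=1+np.argmax(m[2][1:,4]);q=P[m[1]==i];print("board",len(q),q.min(0).round(3),q.max(0).round(3),cv2.minAreaRect(q[:,:2].astype(np.float32)),np.median(q[:,2]))
    # heights on other things
    b=q.mean(0)
    box=ok&(abs(P[...,0]-b[0]-.05)<.2)&(abs(P[...,1]-b[1])<.2)&(P[...,2]>.05)&~red
    k=P[box];
    for lo in np.arange(.05,.24,.01):
        s=k[(k[:,2]>=lo)&(k[:,2]<lo+.01)]
        if len(s)>3: print(round(lo,3),len(s),s.min(0).round(3),s.max(0).round(3))
E
```

```text
scene red 24 [0.451 0.009 0.208] [0.469 0.019 0.214] [0.461 0.015 0.21 ]
(array([0., 0.]), np.float64(0.0))
top [0.46036205 0.01512563 0.21100994] 13
board 3190 [0.371 0.025 0.007] [0.561 0.224 0.017] ((0.46833813190460205, 0.11783848702907562), (0.19872261583805084, 0.18361155688762665), 84.5368881225586) 0.011386356895607463
0.05 354 [0.504 0.025 0.05 ] [0.65  0.344 0.06 ]
0.06 169 [0.498 0.028 0.06 ] [0.65  0.344 0.07 ]
0.07 115 [0.493 0.028 0.07 ] [0.649 0.068 0.08 ]
0.08 178 [0.493 0.027 0.08 ] [0.65  0.068 0.09 ]
0.09 766 [ 0.493 -0.008  0.09 ] [0.651 0.067 0.1  ]
0.1 290 [ 0.492 -0.002  0.1  ] [0.648 0.068 0.11 ]
0.11 17 [0.506 0.048 0.112] [0.521 0.055 0.12 ]
0.12 23 [0.506 0.046 0.12 ] [0.711 0.299 0.13 ]
0.13 369 [0.513 0.055 0.13 ] [0.711 0.344 0.14 ]
0.14 431 [0.457 0.021 0.14 ] [0.698 0.344 0.15 ]
0.15 672 [0.448 0.004 0.15 ] [0.682 0.343 0.16 ]
0.16 980 [0.448 0.01  0.16 ] [0.663 0.344 0.17 ]
0.17 115 [0.449 0.01  0.17 ] [0.646 0.343 0.179]
0.18 33 [0.45  0.012 0.18 ] [0.47  0.023 0.19 ]
0.19 35 [0.448 0.009 0.19 ] [0.47  0.022 0.2  ]
0.2 42 [0.448 0.007 0.2  ] [0.47  0
[... 474 characters left out ...]
6 ]
0.06 159 [ 0.5   -0.011  0.06 ] [0.642 0.046 0.07 ]
0.07 217 [ 0.492 -0.012  0.07 ] [0.642 0.049 0.08 ]
0.08 319 [ 0.493 -0.011  0.08 ] [0.641 0.057 0.09 ]
0.09 369 [ 0.493 -0.011  0.09 ] [0.65  0.053 0.1  ]
0.1 597 [ 0.494 -0.011  0.1  ] [0.651 0.066 0.11 ]
0.11 39 [0.506 0.035 0.11 ] [0.521 0.05  0.12 ]
0.12 42 [0.506 0.035 0.12 ] [0.522 0.049 0.13 ]
0.13 34 [0.505 0.033 0.13 ] [0.523 0.047 0.14 ]
0.14 22 [0.505 0.028 0.14 ] [0.53  0.043 0.149]
0.15 116 [ 0.448 -0.004  0.15 ] [0.53  0.052 0.16 ]
0.16 240 [ 0.448 -0.004  0.16 ] [0.53  0.059 0.169]
0.17 18 [0.45  0.012 0.17 ] [0.52  0.051 0.18 ]
0.2 4 [0.45  0.004 0.2  ] [0.47  0.013 0.208]
0.21 21 [0.452 0.003 0.213] [0.467 0.018 0.217]
```

```bash
ls pics
```

```text
scene0.png
scene0c.png
side0.png
side0c.png
wrist0.png
```

View pics/scene0c.png

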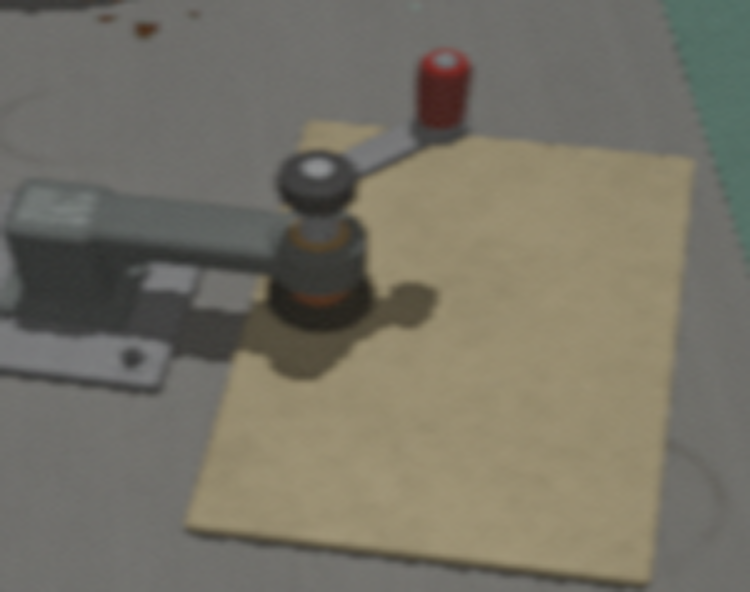

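View pics/side0c.png

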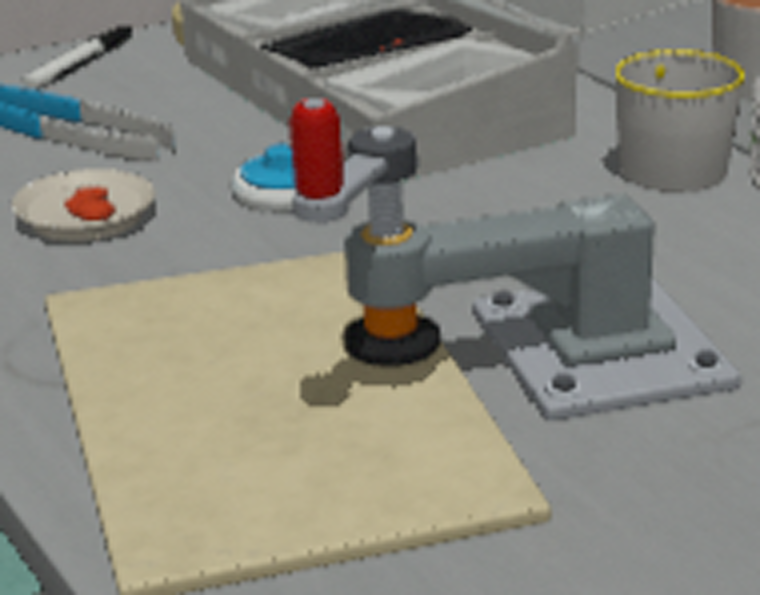

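```bash
python3 - <<'E'
from h import *
for n in ["scene","side"]:
    c=dict(np.load(n+"0.npz"));P=cloud(c);rgb=c["color"].astype(int);ok=c["z_map"]>0
    near=ok&(np.hypot(P[...,0]-.514,P[...,1]-.042)<.045)
    for a,b in [(.015,.024),(.024,.03),(.03,.036),(.036,.045),(.07,.095),(.108,.145),(.15,.166),(.168,.185)]:
        m=near&(P[...,2]>a)&(P[...,2]<b); 
        if m.sum()>5: print(n,a,m.sum(),[np.round(x,4) for x in circ(P[m])],P[m].min(0).round(3),P[m].max(0).round(3),rgb[m].mean(0).round())
    # foot: dark pixels
    m=near&(rgb.max(-1)<45)&(P[...,2]<.06)
    print("dark z pct",m.sum(),np.percentile(P[m][:,2],[0,5,25,50,75,95,100]).round(4))
    bx=ok&(abs(P[...,0]-.45)<.03)&(abs(P[...,1]-.1)<.03);print("board z",np.median(P[bx][:,2]))
    t=ok&(abs(P[...,0]-.48)<.03)&(abs(P[...,1]+.15)<.02);print("table z",np.median(P[t][:,2]))
E
python3 - <<'E'
import cv2
c=cv2.imread('pics/side0.png')[195:255,205:275];cv2.imwrite('pics/foot.png',cv2.resize(c,None,fx=10,fy=10,interpolation=cv2.INTER_NEAREST)[:600,:700])
E
```

```text
scene 0.03 34 [array([0.5129, 0.0455]), np.float64(0.0249)] [0.489 0.038 0.03 ] [0.538 0.072 0.036] [56. 52. 42.]
scene 0.036 163 [array([0.513 , 0.0471]), np.float64(0.0194)] [0.49  0.036 0.036] [0.538 0.071 0.045] [45. 41. 34.]
scene 0.07 174 [array([0.5191, 0.0308]), np.float64(0.0353)] [0.493 0.049 0.07 ] [0.558 0.068 0.095] [60. 59. 55.]
scene 0.108 53 [array([0.5127, 0.0527]), np.float64(0.0062)] [0.5   0.046 0.108] [0.523 0.062 0.145] [75. 74. 71.]
scene 0.15 302 [array([0.5027, 0.0399]), np.float64(0.0206)] [0.473 0.016 0.15 ] [0.53  0.063 0.166] [83. 82. 80.]
scene 0.168 19 [array([0.5136, 0.0458]), np.float64(0.004)] [0.509 0.04  0.168] [0.518 0.051 0.17 ] [126. 127. 128.]
dark z pct 120 [0.0339 0.0354 0.0372 0.0388 0.0409 0.0424 0.0437]
board z 0.011411122197459211
table z -0.0007184157380618061
side 0.015 84 [array([0.5073, 0.0405]), np.float64(0.0313)] [ 0.471 -0.002  0.015] [0.546 0.084 0.017] [151. 143. 115.]
side 0.03 38 [array([0.5146, 0.0443]), np.float64(0.0242)] [0.488 0.017 0.03 ] [0.531 0.049 0.036] [28. 27. 26.]
side 0.036 199 [array([0.5138, 0.0428]), np.float64(0.0201)] [0.489 0.017 0.036] [0.542 0.066 0.045] [40. 36. 32.]
side 0.07 320 [array([0.5276, 0.0532]), np.float64(0.0344)] [0.492 0.015 0.07 ] [0.552 0.057 0.095] [80. 86. 86.]
side 0.108 143 [array([0.5142, 0.0441]), np.float64(0.0076)] [0.502 0.033 0.108] [0.525 0.055 0.142] [96. 98. 97.]
side 0.15 167 [array([0.5024, 0.0272]), np.float64(0.0148)] [0.479 0.012 0.15 ] [0.53  0.055 0.166] [90. 93. 96.]
side 0.168 42 [array([0.5142, 0.0434]), np.float64(0.0083)] [0.501 0.029 0.168] [0.527 0.057 0.172] [112. 115. 119.]
dark z pct 198 [0.0308 0.0329 0.0376 0.0404 0.042  0.0443 0.0461]
board z 0.014058770836294254
table z 0.0018720193198711321
```

View pics/foot.png

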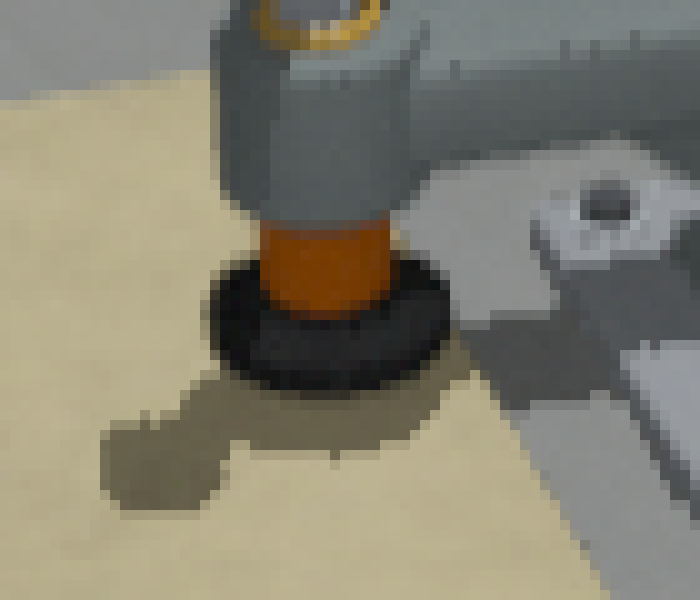

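{"method": "send_rows", "body": {"increments": [[[0,0,-0.2,0,0,-0.8],[0,0,-0.2,0,0,-0.8],[0,0,-0.2,0,0,-0.82],[-0.4,-0.7,0,0,0,0],[-0.5,-0.85,0,0,0,0],[-0.5,-0.85,0,0,0,0],[-0.5,-0.85,0,0,0,0],[-0.5,-0.85,0,0,0,0]]], "grip": 0}}

```text
clock: 1.15
eef_pos: [0.3255, 0.2495, 0.2691]
tool_rot: [-0.0, 1.0, -0.0, -0.0]
ft_force: [1.1, 0.4, -0.0]
grip_width: 0.0853
```

{"method": "send_rows", "body": {"increments": [[[-0.45,-0.8,0,0,0,0],[-0.45,-0.8,0,0,0,0],[-0.45,-0.8,0,0,0,0],[-0.45,-0.8,0,0,0,0],[-0.45,-0.8,0,0,0,0],[-0.45,-0.8,0,0,0,0],[0,0,-0.0,0,0,0],[0,0,0,0,0,0]]]}}

```text
clock: 2.15
eef_pos: [0.4595, 0.011, 0.2689]
tool_rot: [0.0, 1.0, 0.0, -0.001]
ft_force: [-0.8, 0.2, -0.1]
grip_width: 0.0854
```

```bash
python3 - <<'E'
from workcell import *
from h import *
from scipy.spatial.transform import Rotation as R
o=get_obs();c=camera("wrist");T=np.eye(4);T[:3,:3]=R.from_quat(o["tool_rot"]).as_matrix();T[:3,3]=o["eef_pos"]
c["pose"]=T@c["mount"];cv2.imwrite("pics/w1.png",c["color"][:,:,::-1])
P=cloud(c);rgb=c["color"].astype(int);ok=c["z_map"]>0
red=(rgb[...,0]>60)&(rgb[...,1]*2<rgb[...,0])&ok&(P[...,2]>.14)&(P[...,2]<.23)&(abs(P[...,0]-.46)<.04)&(abs(P[...,1])<.05)
p=P[red];print(o["eef_pos"],len(p),p.min(0),p.max(0));
if len(p)>20:
    s=p[p[:,2]<p[:,2].max()-.008];print(circ(s));t=p[p[:,2]>p[:,2].max()-.003];print(t.mean(0))
E
```

```text
[0.45947618 0.01100191 0.26892873] 980 [ 0.44742351 -0.00115106  0.17134746] [0.46750056 0.01989392 0.21433713]
(array([0.45894356, 0.00925264]), np.float64(0.010821664361989582))
[0.45830293 0.00947863 0.21234141]
```

View pics/w1.png

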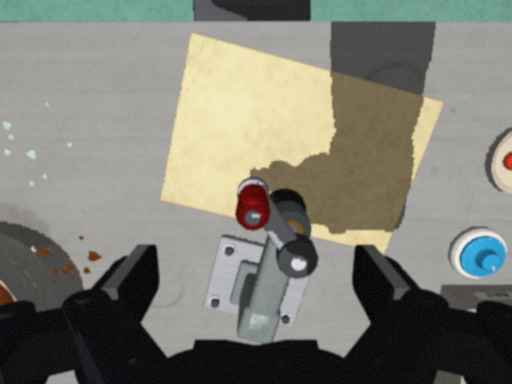

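{"method": "send_rows", "body": {"increments": [[[0,-0.035,0.42,0,0,0],[0,0,0.42,0,0,0],[0,0,0.42,0,0,0],[0,0,0.42,0,0,0],[0,0,0,0,0,0]]]}}

```text
clock: 2.82
eef_pos: [0.4581, 0.0103, 0.1841]
tool_rot: [-0.001, 1.0, 0.0, -0.002]
ft_force: [-0.1, 0.5, -0.5]
grip_width: 0.0852
```

{"method": "send_rows", "body": {"increments": [[[0,0,0,0,0,0],[0,0,0,0,0,0],[0,0,0,0,0,0],[0,0,0,0,0,0],[0,0,0,0,0,0],[0,0,0,0,0,0]]], "grip": 1}}

```text
clock: 3.58
eef_pos: [0.4603, 0.009, 0.186]
tool_rot: [0.0, 1.0, -0.0, 0.001]
ft_force: [-1.0, -0.2, 5.6]
grip_width: 0.0206
```

```bash
cat > look.py <<'E'
import sys
from workcell import *
from h import *
o=get_obs();print({k:np.round(o[k],4).tolist() for k in ["clock","eef_pos","joint_pos","ft_force","ft_torque","grip_width"]})
t=sys.argv[1]
ims=[]
for n in ["side","scene"]:
    c=camera(n);np.savez(f"{n}_{t}.npz",**c);im=c["color"][:,:,::-1]
    im=im[130:280,150:350] if n=="side" else im[140:290,180:380]
    ims.append(cv2.resize(im,(400*1,300)))
    ims[-1]=cv2.resize(im,(400,300),interpolation=cv2.INTER_CUBIC)
cv2.imwrite(f"pics/l{t}.png",np.hstack(ims))
E
python3 look.py 1
```

```text
{'clock': 3.575, 'eef_pos': [0.4603, 0.009, 0.186], 'joint_pos': [0.0196, 0.1939, -0.1974, 1.1783, -0.0001, 0.0203], 'ft_force': [-1.0197, -0.1897, 5.6279], 'ft_torque': [-0.0674, 0.2599, -0.006], 'grip_width': 0.0206}
```

View pics/l1.png

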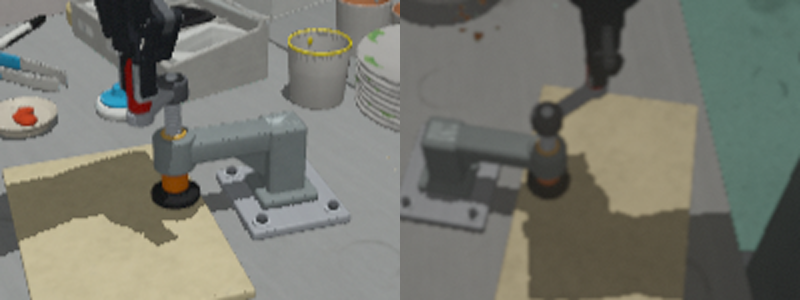

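```bash
cat > plan.py <<'E'
import sys,numpy as np,json
# x y of current TCP (commanded), n rows, step deg
x,y,n,st=float(sys.argv[1]),float(sys.argv[2]),int(sys.argv[3]),float(sys.argv[4])
cx,cy,r=.514,.0445,.065
th=np.arctan2(y-cy,x-cx);print("th",np.degrees(th),"r",np.hypot(x-cx,y-cy))
rows=[]
for i in range(n):
    t=th-np.radians(st)*(i+1);X,Y=cx+r*np.cos(t),cy+r*np.sin(t)
    rw=[round(-(X-x)/.05,3),round((Y-y)/.05,3),round(.016*st/360/.05,4),0,0,0];rows.append(rw);x-=rw[0]*.05;y+=rw[1]*.05
print(json.dumps([rows[i:i+8] for i in range(0,n,8)]),"end",x,y)
E
python3 plan.py .4603 .009 24 15
```

```text
th -146.532103706734 r 0.06437344172871295
[[[0.159, 0.298, 0.0133, 0, 0, 0], [0.065, 0.333, 0.0133, 0, 0, 0], [-0.024, 0.339, 0.0133, 0, 0, 0], [-0.111, 0.321, 0.0133, 0, 0, 0], [-0.19, 0.281, 0.0133, 0, 0, 0], [-0.256, 0.222, 0.0133, 0, 0, 0], [-0.305, 0.149, 0.0133, 0, 0, 0], [-0.333, 0.065, 0.0133, 0, 0, 0]], [[-0.339, -0.024, 0.0133, 0, 0, 0], [-0.321, -0.111, 0.0133, 0, 0, 0], [-0.281, -0.19, 0.0133, 0, 0, 0], [-0.222, -0.256, 0.0133, 0, 0, 0], [-0.149, -0.305, 0.0133, 0, 0, 0], [-0.065, -0.333, 0.0133, 0, 0, 0], [0.024, -0.339, 0.0133, 0, 0, 0], [0.111, -0.321, 0.0133, 0, 0, 0]], [[0.19, -0.281, 0.0133, 0, 0, 0], [0.256, -0.222, 0.0133, 0, 0, 0], [0.305, -0.149, 0.0133, 0, 0, 0], [0.333, -0.065, 0.0133, 0, 0, 0], [0.339, 0.024, 0.0133, 0, 0, 0], [0.321, 0.111, 0.0133, 0, 0, 0], [0.281, 0.19, 0.0133, 0, 0, 0], [0.222, 0.256, 0.0133, 0, 0, 0]]] end 0.4597999999999999 0.008649999999999996
```

{"method": "send_rows", "body": {"increments": [[[0.159,0.298,0.0133,0,0,0],[0.065,0.333,0.0133,0,0,0],[-0.024,0.339,0.0133,0,0,0],[-0.111,0.321,0.0133,0,0,0]]]}}

```text
clock: 4.18
eef_pos: [0.456, 0.074, 0.1833]
tool_rot: [0.0, 1.0, -0.001, 0.001]
ft_force: [2.2, -4.3, 5.2]
grip_width: 0.0201
```

{"method": "send_rows", "body": {"increments": [[[-0.19,0.281,0.0133,0,0,0],[-0.256,0.222,0.0133,0,0,0],[-0.305,0.149,0.0133,0,0,0],[-0.333,0.065,0.0133,0,0,0],[-0.339,-0.024,0.0133,0,0,0],[-0.321,-0.111,0.0133,0,0,0],[-0.281,-0.19,0.0133,0,0,0],[-0.222,-0.256,0.0133,0,0,0]]]}}

```text
clock: 5.18
eef_pos: [0.568, 0.0822, 0.178]
tool_rot: [-0.001, 1.0, 0.001, -0.0]
ft_force: [-4.4, 1.6, 7.7]
grip_width: 0.0208
```

```bash
python3 look.py 2
```

```text
{'clock': 5.175, 'eef_pos': [0.568, 0.0822, 0.178], 'joint_pos': [0.1422, 0.418, 0.095, 1.2478, 0.0028, 0.1409], 'ft_force': [-4.3716, 1.5801, 7.717], 'ft_torque': [0.1422, 0.8956, -0.0135], 'grip_width': 0.0208}
```

View pics/l2.png

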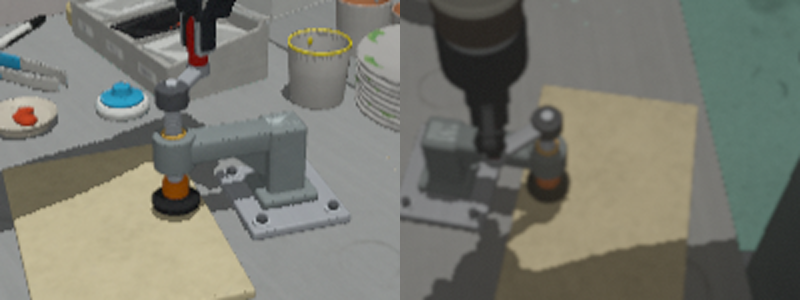

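```bash
cat > foot.py <<'E'
from h import *
import sys
for t in sys.argv[1:]:
  for n in ["scene","side"]:
    c=dict(np.load(f"{n}{t}.npz"));P=cloud(c);rgb=c["color"].astype(int);ok=c["z_map"]>0
    d=np.hypot(P[...,0]-.514,P[...,1]-.0445)
    m=ok&(d<.03)&(rgb.max(-1)<50)&(P[...,2]<.055);z=P[m][:,2]
    h=ok&(d<.012)&(P[...,2]>.13)&(P[...,2]<.18);hz=P[h][:,2]
    bx=ok&(abs(P[...,0]-.45)<.04)&(abs(P[...,1]-.1)<.04);b=np.median(P[bx][:,2])
    print(t,n,m.sum(),"foot-board",(np.percentile(z,[2,10,50,90,98])-b).round(4),"hubtop-board",(np.percentile(hz,[75,90,98])-b).round(4) if len(hz) else None,"b",b.round(4))
E
python3 foot.py 0 _1 _2; python3 plan.py .568 .0818 24 15
```

```text
0 scene 144 foot-board [0.0229 0.0247 0.0274 0.0307 0.0317] hubtop-board [0.156  0.1574 0.1585] b 0.0114
0 side 203 foot-board [0.0179 0.0203 0.0263 0.0296 0.0309] hubtop-board [0.1543 0.1567 0.1578] b 0.0141
_1 scene 140 foot-board [0.0231 0.0243 0.0268 0.0296 0.0305] hubtop-board [0.1563 0.1575 0.1585] b 0.0116
_1 side 202 foot-board [0.018  0.0205 0.0259 0.0294 0.0307] hubtop-board [0.1544 0.1572 0.1584] b 0.0141
_2 scene 128 foot-board [-0.55   -0.5484 -0.5455 -0.5432 -0.5422] hubtop-board [-0.4166 -0.415  -0.414 ] b 0.5765
_2 side 200 foot-board [0.0101 0.012  0.018  0.0214 0.0223] hubtop-board [0.1471 0.1501 0.1505] b 0.0141
th 34.634417929559454 r 0.06562994743255546
[[[-0.144, -0.309, 0.0133, 0, 0, 0], [-0.072, -0.332, 0.0133, 0, 0, 0], [0.017, -0.339, 0.0133, 0, 0, 0], [0.104, -0.323, 0.0133, 0, 0, 0], [0.184, -0.285, 0.0133, 0, 0, 0], [0.252, -0.228, 0.0133, 0, 0, 0], [0.302, -0.154, 0.0133, 0, 0, 0], [0.332, -0.072, 0.0133, 0, 0, 0]], [[0.339, 0.017, 0.0133, 0, 0, 0], [0.323, 0.104, 0.0133, 0, 0, 0], [0.285, 0.184, 0.0133, 0, 0, 0], [0.228, 0.252, 0.0133, 0, 0, 0], [0.154, 0.302, 0.0133, 0, 0, 0], [0.072, 0.332, 0.0133, 0, 0, 0], [-0.017, 0.339, 0.0133, 0, 0, 0], [-0.104, 0.323, 0.0133, 0, 0, 0]], [[-0.184, 0.285, 0.0133, 0, 0, 0], [-0.252, 0.228, 0.0133, 0, 0, 0], [-0.302, 0.154, 0.0133, 0, 0, 0], [-0.332, 0.072, 0.0133, 0, 0, 0], [-0.339, -0.017, 0.0133, 0, 0, 0], [-0.323, -0.104, 0.0133, 0, 0, 0], [-0.285, -0.184, 0.0133, 0, 0, 0], [-0.228, -0.252, 0.0133, 0, 0, 0]]] end 0.5675 0.08144999999999998
```

{"method": "send_rows", "body": {"increments": [[[-0.144,-0.309,0.0133,0,0,0],[-0.072,-0.332,0.0133,0,0,0],[0.017,-0.339,0.0133,0,0,0],[0.104,-0.323,0.0133,0,0,0],[0.184,-0.285,0.0133,0,0,0],[0.252,-0.228,0.0133,0,0,0],[0.302,-0.154,0.0133,0,0,0],[0.332,-0.072,0.0133,0,0,0]]]}}

```text
clock: 6.28
eef_pos: [0.5208, -0.02, 0.1727]
tool_rot: [-0.0, 1.0, 0.002, 0.002]
ft_force: [2.8, 4.3, 4.3]
grip_width: 0.0206
```

{"method": "send_rows", "body": {"increments": [[[0.339,0.017,0.0133,0,0,0],[0.323,0.104,0.0133,0,0,0],[0.285,0.184,0.0133,0,0,0],[0.228,0.252,0.0133,0,0,0]]]}}

```text
clock: 6.78
eef_pos: [0.4613, 0.007, 0.1701]
tool_rot: [0.0, 1.0, 0.0, 0.002]
ft_force: [5.8, 0.8, 3.9]
grip_width: 0.0205
```

```bash
python3 look.py 3; python3 foot.py _2 _3
```

```text
{'clock': 6.775, 'eef_pos': [0.4613, 0.007, 0.1701], 'joint_pos': [0.0152, 0.2066, -0.2252, 1.1356, 0.0001, 0.0157], 'ft_force': [5.8036, 0.8315, 3.9469], 'ft_torque': [0.109, -1.2651, 0.04], 'grip_width': 0.0205}
_2 scene 128 foot-board [-0.55   -0.5484 -0.5455 -0.5432 -0.5422] hubtop-board [-0.4166 -0.415  -0.414 ] b 0.5765
_2 side 200 foot-board [0.0101 0.012  0.018  0.0214 0.0223] hubtop-board [0.1471 0.1501 0.1505] b 0.0141
_3 scene 150 foot-board [0.0071 0.0087 0.011  0.0143 0.0152] hubtop-board [0.1397 0.1418 0.1428] b 0.0116
_3 side 207 foot-board [0.0014 0.004  0.0101 0.0134 0.0148] hubtop-board [0.1409 0.1421 0.1429] b 0.0142
```

View pics/l3.png

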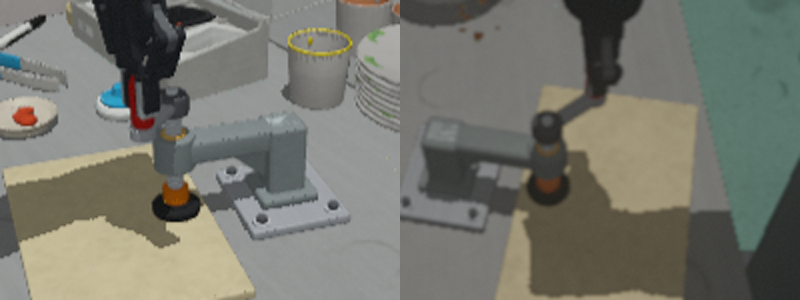

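```bash
python3 plan.py .461 .0078 12 15
```

```text
th -145.29922537788707 r 0.0644661926904327
[[[0.164, 0.296, 0.0133, 0, 0, 0], [0.072, 0.331, 0.0133, 0, 0, 0], [-0.017, 0.339, 0.0133, 0, 0, 0], [-0.104, 0.324, 0.0133, 0, 0, 0], [-0.184, 0.285, 0.0133, 0, 0, 0], [-0.251, 0.228, 0.0133, 0, 0, 0], [-0.302, 0.155, 0.0133, 0, 0, 0], [-0.331, 0.072, 0.0133, 0, 0, 0]], [[-0.339, -0.017, 0.0133, 0, 0, 0], [-0.324, -0.104, 0.0133, 0, 0, 0], [-0.285, -0.184, 0.0133, 0, 0, 0], [-0.228, -0.251, 0.0133, 0, 0, 0]]] end 0.56745 0.08150000000000002
```

{"method": "send_rows", "body": {"increments": [[[0.164,0.296,0.0133,0,0,0],[0.072,0.331,0.0133,0,0,0],[-0.017,0.339,0.0133,0,0,0],[-0.104,0.324,0.0133,0,0,0],[-0.184,0.285,0.0133,0,0,0],[-0.251,0.228,0.0133,0,0,0],[-0.302,0.155,0.0133,0,0,0],[-0.331,0.072,0.0133,0,0,0]]]}}

```text
clock: 7.88
eef_pos: [0.5065, 0.1094, 0.1648]
tool_rot: [-0.001, 1.0, 0.001, -0.002]
ft_force: [-4.1, 2.9, 13.0]
grip_width: 0.0205
```

{"method": "send_rows", "body": {"increments": [[[-0.339,-0.017,0.0133,0,0,0],[-0.324,-0.104,0.0133,0,0,0],[-0.285,-0.184,0.0133,0,0,0],[-0.228,-0.251,0.0133,0,0,0],[0,0,0,0,0,0]]]}}

```text
clock: 8.5
eef_pos: [0.5685, 0.0807, 0.1622]
tool_rot: [0.0, 1.0, 0.001, 0.001]
ft_force: [3.5, 2.7, 6.7]
grip_width: 0.0206
```

```bash
python3 look.py 4; python3 foot.py _3 _4
```

```text
{'clock': 8.5, 'eef_pos': [0.5685, 0.0807, 0.1622], 'joint_pos': [0.1402, 0.4265, 0.0656, 1.2071, 0.0016, 0.1404], 'ft_force': [3.4682, 2.6794, 6.7285], 'ft_torque': [0.3847, -0.8198, 0.0545], 'grip_width': 0.0206}
_3 scene 150 foot-board [0.0071 0.0087 0.011  0.0143 0.0152] hubtop-board [0.1397 0.1418 0.1428] b 0.0116
_3 side 207 foot-board [0.0014 0.004  0.0101 0.0134 0.0148] hubtop-board [0.1409 0.1421 0.1429] b 0.0142
_4 scene 128 foot-board [-0.5566 -0.5551 -0.5525 -0.5496 -0.5477] hubtop-board [-0.431  -0.4294 -0.4283] b 0.5744
_4 side 196 foot-board [0.0016 0.0042 0.0094 0.0128 0.0139] hubtop-board [0.1327 0.1341 0.1343] b 0.014
```

View pics/l4.png

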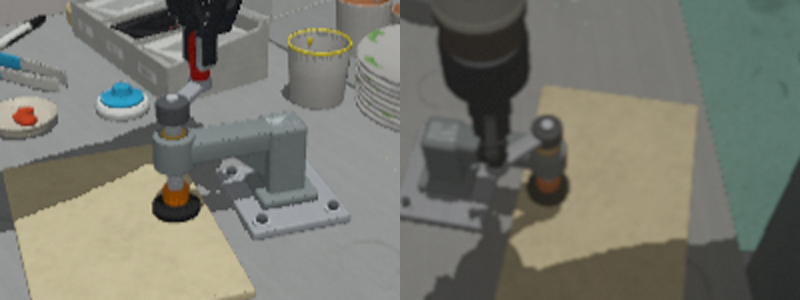

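{"method": "send_rows", "body": {"increments": [[[-0.17,-0.31,0.0133,0,0,0],[0,0,0,0,0,0],[0,0,0,0,0,0]]]}}

```text
clock: 8.98
eef_pos: [0.5762, 0.0649, 0.1614]
tool_rot: [-0.0, 1.0, 0.0, 0.001]
ft_force: [2.3, 1.1, 8.3]
grip_width: 0.0204
```

{"method": "send_rows", "body": {"increments": [[[0,0,0,0,0,0],[0,0,0,0,0,0],[0,0,0,0,0,0],[0,0,0,0,0,0],[0,0,0,0,0,0],[0,0,0,0,0,0],[0,0,0,0,0,0]]], "grip": 0}}

```text
clock: 9.85
eef_pos: [0.5753, 0.0644, 0.1608]
tool_rot: [0.0, 1.0, 0.0, 0.0]
ft_force: [0.0, -0.7, 0.3]
grip_width: 0.0851
```

{"method": "send_rows", "body": {"increments": [[[0,0,-0.3,0,0,0],[0,0,-0.5,0,0,0],[0,0,-0.5,0,0,0],[0,0,-0.5,0,0,0],[0,0,-0.4,0,0,0],[0.8,0,0,0,0,0],[0.8,0,0,0,0,0],[0.8,0,0,0,0,0]]]}}

```text
clock: 10.85
eef_pos: [0.4544, 0.0644, 0.2719]
tool_rot: [0.0, 1.0, 0.0, 0.001]
ft_force: [-0.6, 0.4, 1.9]
grip_width: 0.0853
```

```bash
python3 look.py 5; python3 foot.py _1 _3 _4 _5; python3 - <<'E'
from h import *
for t in ["0","_5"]:
    c=dict(np.load(f"side{t}.npz"));P=cloud(c);rgb=c["color"].astype(int);ok=c["z_map"]>0
    red=(rgb[...,0]>90)&(rgb[...,1]<60)&(rgb[...,2]<60)&ok&(P[...,2]>.1)&(P[...,2]<.26)&(np.hypot(P[...,0]-.514,P[...,1]-.0445)<.085)
    p=P[red];print(t,len(p),circ(p),p[:,2].max())
E
```

```text
{'clock': 10.85, 'eef_pos': [0.4544, 0.0644, 0.2719], 'joint_pos': [0.1408, 0.1452, -0.0291, 1.3947, 0.0001, 0.1413], 'ft_force': [-0.6416, 0.4062, 1.8531], 'ft_torque': [0.0159, -0.0021, -0.0181], 'grip_width': 0.0853}
_1 scene 140 foot-board [0.0231 0.0243 0.0268 0.0296 0.0305] hubtop-board [0.1563 0.1575 0.1585] b 0.0116
_1 side 202 foot-board [0.018  0.0205 0.0259 0.0294 0.0307] hubtop-board [0.1544 0.1572 0.1584] b 0.0141
_3 scene 150 foot-board [0.0071 0.0087 0.011  0.0143 0.0152] hubtop-board [0.1397 0.1418 0.1428] b 0.0116
_3 side 207 foot-board [0.0014 0.004  0.0101 0.0134 0.0148] hubtop-board [0.1409 0.1421 0.1429] b 0.0142
_4 scene 128 foot-board [-0.5566 -0.5551 -0.5525 -0.5496 -0.5477] hubtop-board [-0.431  -0.4294 -0.4283] b 0.5744
_4 side 196 foot-board [0.0016 0.0042 0.0094 0.0128 0.0139] hubtop-board [0.1327 0.1341 0.1343] b 0.014
_5 scene 118 foot-board [-0.4728 -0.4713 -0.4685 -0.4658 -0.4644] hubtop-board [-0.3471 -0.3456 -0.3441] b 0.4905
_5 side 196 foot-board [-0.2795 -0.2767 -0.2712 -0.2685 -0.267 ] hubtop-board [-0.149  -0.1474 -0.1469] b 0.2949
0 305 (array([0.45972499, 0.00707446]), np.float64(0.00898622217456511)) 0.21455590948345943
_5 221 (array([0.57480145, 0.06194489]), np.float64(0.00811051574328656)) 0.19042517071426845
```

View pics/l5.png

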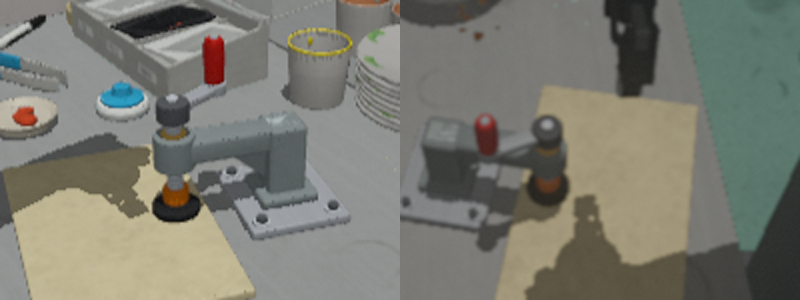

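```bash
python3 -c "
from workcell import *
print(job_done())"
```

```text
the job is handed in; nothing more can be done
None
```

I gripped the red crank post and wound it about 556° clockwise in total. I then let go, backed the arm off, and handed the job in at about 11 s; no verdict was reported.

**Squeeze:** The screw went down about 24.7 mm by crank angle, or 24.1 mm by the grip's top in the depth image. The foot sank about 16.3–16.6 mm and then stopped on the board. That puts the spring squeeze at about 7.5–8.4 mm, where 5.5–10.5 mm is allowed.

**Release and board:** The crank stayed where I left it after the fingers opened. The board showed no visible movement in the pictures. I did not fit its final pose, because the arm hid the patch my automatic board-height check uses.

**Contact force:** I did not measure the foot-to-board force. A squeeze of about 8 mm at the given stiffness works out to about 40 N.

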